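# Tighten the phone clamp

### The job

Two test jigs stand on the phone repair bench; one has a phone under its clamp bar, the other is empty. Tighten the wing nut of the jig that holds the phone: turn it clockwise, seen from above, until it stops (less than a quarter turn), without knocking the two guide posts beside it, and let go. Leave the empty jig's wing nut as it is.

Things in the scene. Friction and masses are not known exactly. Their poses are not given: they have to be found in the camera images.
- wing_nut (a joint): Turn of the wing nut on the jig that holds the phone, rad: 0 at its loosest, grows clockwise seen from above, up to a hard stop at 1.2, where it is tight. It starts between 0 and 0.35, needs about 0.1 N m, stays where it is left and does not move up or down.
- wing_nut_grip (a point): On the axis of that steel wing nut, 62 mm above the table, midway between its two wings. Turns with the nut: y along the wings, x across them, z up. Wings: upright plates 9 mm thick, 58 mm over both tips, from 44 to 73 mm above the table, with an 8 to 12 mm gap between them (stud inside), so pads closing along x need 15 mm width. Hub below 26 mm wide; clamp bar's top at 32 mm.
- wing_nut_posts: That jig's two round steel guide posts, 16 mm thick, 74 mm tall, 58 mm either side of the nut's axis. Origin on that axis at table height; y from post to post, x points away from the phone. The wings' y is 0.6 rad counter-clockwise of this y when loosest, 0.6 clockwise when tight. The jig is bolted down: 170 x 180 x 12 mm plate, black 72 x 150 mm phone centred 75 mm from the nut.
- empty_nut_tip (a point): Tip of one wing, 28 mm from the axis and 62 mm above the table, of the same wing nut on the other jig, which is alike in all but the phone. To be left alone.
Not all that is in view belongs to the job. What is shaped like the part that bears wing_nut but yellow is not meant.

How it is judged:
By the outcome, as a careful person would: the job done as asked, in the order asked, and still so for the second after the job is handed in, with the robot touching nothing.
It also fails if it takes over 32 s, if anything falls off the work surface, if the arm or the gripper's body presses on something with over 40 N, if the wrist force passes 120 N, or if a joint passes its speed limit or range.

### The arm

A 6-joint arm with a two-finger parallel gripper is mounted at the origin on the work surface. World frame = base frame: x ahead of the robot, y to its left, z up, the work surface at z = 0. Lengths are in m, angles in degrees, forces in N, time in s.
With the tool pointing down it reaches from about 0.375 to 0.9 m from the base axis. Payload 3.1 kg.
Tool frame: the origin (TCP) lies on the centre line of the jaws, within the pads' length; the fingertips stand 25 mm ahead of it and the grasp point (between the pads) lies 6 mm ahead of it; z points along the fingers, y is the line along which they close (so a half turn about z gives the same grasp; the last joint's range is limited). The gripper opens to 87 mm and grips with 3 to 60 N. Pads are 19 mm wide; open, the fingers measure 117 mm over their backs; the gripper's body (75 mm by 190 mm) begins 51 mm behind the grasp point.
Start: joints at [-78.925, 30.224, 82.088, -0, 67.689, -10.227], TCP at [0.227, -0.582, 0.248] pointing down, gripper open.
Joint ranges: [-176.69, 176.69], [-43.24, 126.21], [12.49, 139.97], [-82, 262], [0, 151.66], [-163.58, 163.58]. Speed limits (degrees/s): [159.86, 159.86, 180, 180, 180, 180].

### API

Orientations are given as a 3x3 rotation matrix whose columns are the frame's x, y, z axes.
In Python, from rig import * gives the robot as it stands.
- The arm moves only by the tool step_arm, never from a script. Its argument "steps" is a list of rows, each a list of 7 numbers: the shift along the tool's x, y, z normalised to -1 to 1, where 1 is 0.3 m, then the turn, a rotation vector about the tool's x, y, z normalised to -1 to 1, where 1 is 45 degrees, then the gripper's target within -1 to 1 (shut at 1, half-way at 0, fully open at -1). A call has 1 to 8 rows; each row is the pose to reach, as a shift and turn from the pose commanded when the call began, along the tool's axes at that moment; what a row does not reach only later rows make up. A row lasts 1/12 s, in which the tool goes at most 41.7 mm and 7.16 degrees, less where a joint would pass 70% of its speed; a pose out of reach is approached as far as the arm can. A call with a number of a shift or a turn outside -1 to 1 is refused whole. A call with a gripper value outside its range is refused whole. The fingers move at their own pace and stop on an object; the grip force is fixed at half the most. Time passes only in rows, so rows that repeat a pose let the fingers close. It gives the time, the measured TCP pose, the force, the opening and the grip force at its end, in the units of the state.
- read_state(): the state, without advancing time (a new reading comes with each control period).
- capture(name): name is "scene" or "side" or "wrist"; returns a dict with "image" (420x560x3 uint8, red, green, blue), "vertical_fov" (degrees; the focal length in pixels is half the picture's height over the tangent of half this angle, whatever the lens; pixels are square), "cx", "cy" (the principal point, pixels), "world_from_camera" (4x4, takes a point from camera to world coordinates); the wrist camera has in their place "T_tool_cam" (4x4, takes a point from camera to tool coordinates, whose origin is the TCP and whose axes are the flange's). Camera axes: x right, y down, z forward; pixel columns grow to the right and rows downward; lengths in m; the calibration is good to about 2 mm. A picture is of the moment at which its call begins: read the wrist's pose just before it. There is no depth.
- hand_in(): hands the job in; it is judged then, once.
The state is a dict: "time_s": time; "joint_positions": joint angles; "qvel": joint speeds; "tau": joint torques, N m; "position": TCP position; "tcp_rot": TCP orientation; "force": force on the tool from outside, world axes, zero at the start; "moment": the same for the moment, N m; "opening": opening from 0.0 (shut) to 1.0 (fully open); "grasp_force": force on a finger pad.
Only numpy, scipy, OpenCV 4.12 (cv2) and the standard library are available. Lean on these libraries where they do the work, as an engineer would, in place of code of your own. Each camera call takes 0.05 s, during which the arm holds its last target. There are 200 camera calls.

## Working session

There is one attempt and no reset: what is moved stays moved. The work goes in short steps, Python scripts to look and compute and a tool call to move; the robot and the scene stay as the last step left them, time stands still between calls to the robot, and variables do not carry over. Pictures are saved under pics/ and viewed, at most 10 in all, crops included, and the job is handed in when it is done.

Besides the shell and the picture viewer there is one more tool, called after "Request:" as a command line: name --pt "numbers of a row" for each row, then --argument value for the rest. step_arm: Moves the arm, as the interface text tells. Scaled input: -1 to 1 covers 0.3 m each way for a shift and 45 degrees each way for a turn. Its arguments: {"type":"object","properties":{"steps":{"type":"array"}},"required":["steps"]}

```bash
mkdir -p pics; cat > h.py <<'E'
from rig import *
import numpy as np, cv2, pickle
def snap(n,tag):
    s=read_state(); c=capture(n); cv2.imwrite(f'pics/{tag}.png',c['image'][:,:,::-1])
    pickle.dump((s,c),open(f'pics/{tag}.pkl','wb')); return s,c
def load(tag): return pickle.load(open(f'pics/{tag}.pkl','rb'))
def cam(s,c):
    if 'world_from_camera' in c: return np.array(c['world_from_camera'])
    T=np.eye(4);T[:3,:3]=s['tcp_rot'];T[:3,3]=s['position'];return T@np.array(c['T_tool_cam'])
def ray(s,c,u,v):
    W=cam(s,c);f=210/np.tan(np.radians(c['vertical_fov'])/2)
    d=W[:3,:3]@np.array([(u-c['cx'])/f,(v-c['cy'])/f,1]);return W[:3,3],d
def onz(s,c,u,v,z):
    o,d=ray(s,c,u,v);return o+d*(z-o[2])/d[2]
def proj(s,c,p):
    W=cam(s,c);f=210/np.tan(np.radians(c['vertical_fov'])/2)
    q=W[:3,:3].T@(np.array(p)-W[:3,3]);return q[:2]/q[2]*f+[c['cx'],c['cy']]
E
python3 -c "
from h import *
a=[snap(n,n+'0') for n in('scene','side','wrist')]
for s,c in a: print(c['vertical_fov'],c['cx'],c['cy'],np.round(cam(s,c),3).tolist())
print(a[0][0])
cv2.imwrite('pics/ss.png',cv2.resize(np.vstack([x[1]['image'] for x in a[:2]])[:,:,::-1],None,fx=.7,fy=.7))
"
```

```text
52.19909007100794 278.05269000285836 213.08337013007434 [[0.512, 0.551, -0.659, 1.104], [0.859, -0.32, 0.4, -0.333], [0.009, -0.771, -0.637, 0.728], [0.0, 0.0, 0.0, 1.0]]
43.754373883865725 274.0612043878249 218.54214747095233 [[-0.829, -0.432, 0.356, 0.028], [-0.56, 0.628, -0.541, 0.683], [0.01, -0.648, -0.762, 0.88], [0.0, 0.0, 0.0, 1.0]]
71.39469281623802 278.98167680273156 208.42122429177692 [[0.363, -0.893, -0.267, 0.303], [-0.932, -0.349, -0.102, -0.553], [-0.002, 0.286, -0.958, 0.383], [0.0, 0.0, 0.0, 1.0]]
{'time_s': 0.0, 'joint_positions': array([-7.89262396e+01,  3.02767601e+01,  8.21579993e+01, -1.85913955e-03,
        6.76856821e+01, -1.02266897e+01]), 'qvel': array([-0.03656678,  0.00926536, -0.05560259,  0.05320694,  0.01541867,
        0.02625848]), 'tau': array([ 3.34734877e-04, -4.40042746e+01, -1.76589131e+01,  6.33282680e-02,
        5.82038693e-02, -1.65160654e-04]), 'position': array([ 0.22692989, -0.581619  ,  0.24658625]), 'tcp_rot': array([[ 9.31683961e-01,  3.63269608e-01, -4.33214764e-04],
       [ 3.63269704e-01, -9.31681754e-01,  2.05719351e-03],
       [ 3.43697590e-04, -2.07402800e-03, -9.99997790e-01]]), 'force': array([-0.57465476,  0.54051014, -0.13294835]), 'moment': array([-0.02551306,  0.0486163 , -0.02376928]), 'grasp_force': 0.0, 'opening': 1.005033160428965}
```

View pics/scene0.png

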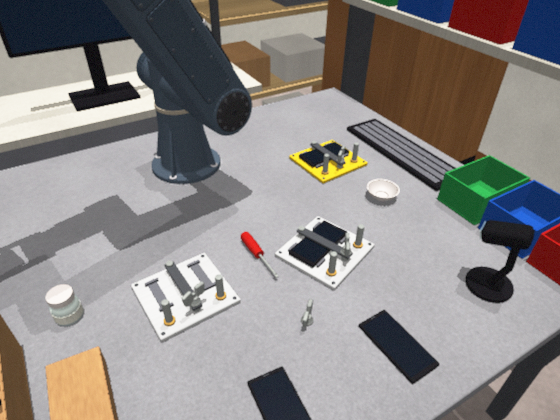

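View pics/side0.png

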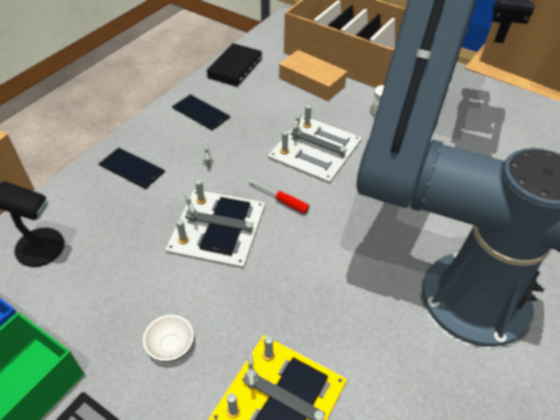

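The scene view shows the candidates: the white jig with the phone (nut ≈ (347,248), posts (360,236) and (333,262)), the empty white jig (nut ≈ (193,297)), the yellow jig with a phone (nut ≈ (342,157)) and a loose nut at (307,315). I choose the white jig with the phone; in the side view it is at (215,228). Next is one close crop.

```bash
python3 -c "
from h import *
a=load('scene0')[1]['image'][205:295,265:385];b=load('side0')[1]['image'][170:275,155:275]
a=cv2.resize(a,(480,360),interpolation=2);b=cv2.resize(b,(411,360),interpolation=2)[:,:310]
cv2.imwrite('pics/crop1.png',np.hstack([a,b])[:,:,::-1])
for t,pts in (('scene0',[(360,227),(333,254),(347,244)]),('side0',[(200,182),(181,223),(191,200)])):
  for p in pts: print(t,p,onz(*load(t),*p,.074).round(3))
"
```

```text
scene0 (360, 227) [0.565 0.215 0.074]
scene0 (333, 254) [0.605 0.109 0.074]
scene0 (347, 244) [0.595 0.154 0.074]
side0 (200, 182) [0.594 0.115 0.074]
side0 (181, 223) [0.552 0.226 0.074]
side0 (191, 200) [0.576 0.167 0.074]
```

View pics/crop1.png

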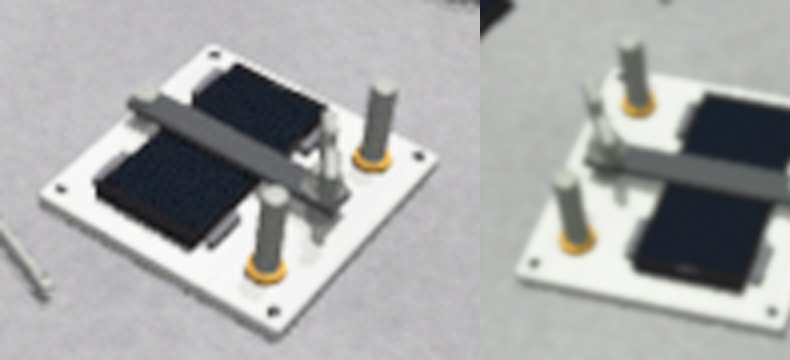

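The crop confirms it: the white jig with the phone, its nut between the posts and its wings visible and upright. I'm moving toward it with the wrist turning.

Request:
step_arm --pt "0.83 -0.67 0 0 0 -1 -1" --pt "0.83 -0.67 0 0 0 -1 -1" --pt "0.83 -0.67 0 0 0 -1 -1" --pt "0.83 -0.67 0 0 0 -1 -1" --pt "0.83 -0.67 0 0 0 -1 -1" --pt "0.83 -0.67 0 0 0 -1 -1" --pt "0.83 -0.67 0 0 0 -1 -1" --pt "0.83 -0.67 0 0 0 -1 -1"

```text
time_s: 0.82
position: [0.3866, -0.3008, 0.2474]
tcp_rot: [[0.4, 0.917, -0.001], [0.917, -0.4, 0.002], [0.002, -0.001, -1.0]]
force: [0.2, 0.4, -0.2]
opening: 1.001
grasp_force: 0.0
```

Request:
step_arm --pt "0.84 -0.015 0 0 0 -0.8 -1" --pt "0.84 -0.015 0 0 0 -0.8 -1" --pt "0.84 -0.015 0 0 0 -0.8 -1" --pt "0.84 -0.015 0 0 0 -0.8 -1" --pt "0.84 -0.015 0 0 0 -0.8 -1" --pt "0.84 -0.015 0 0 0 -0.8 -1" --pt "0.84 -0.015 0 0 0 -0.8 -1" --pt "0.84 -0.015 0 0 0 -0.8 -1"

```text
time_s: 1.48
position: [0.4835, -0.0696, 0.2474]
tcp_rot: [[-0.218, 0.976, -0.0], [0.976, 0.218, 0.0], [0.0, -0.0, -1.0]]
force: [-0.1, -0.7, -0.6]
opening: 1.001
grasp_force: 0.0
```

Request:
step_arm --pt "0.69 0.48 0 0 0 -0.72 -1" --pt "0.69 0.48 0 0 0 -0.72 -1" --pt "0.69 0.48 0 0 0 -0.72 -1" --pt "0.69 0.48 0 0 0 -0.72 -1" --pt "0.69 0.48 0 0 0 -0.72 -1" --pt "0.69 0.48 0 0 0 -0.72 -1" --pt "0.69 0.48 0 0 0 -0.72 -1" --pt "0.69 0.48 0 0 0 -0.72 -1"

```text
time_s: 2.15
position: [0.5805, 0.1612, 0.247]
tcp_rot: [[-0.705, 0.71, -0.0], [0.71, 0.705, -0.001], [-0.0, -0.001, -1.0]]
force: [-0.2, -0.9, -0.6]
opening: 1.0
grasp_force: 0.0
```

```bash
python3 -c "
from h import *
s,c=snap('wrist','w1'); print(s['position'],s['joint_positions'].round(1))
for p in [(.59,.112,.074),(.558,.22,.074),(.578,.165,.073)]: print(proj(s,c,p).round())
"
```

```text
[0.58045323 0.16120999 0.24701154] [  4.9  28.5  85.5  -0.   66.  -39.9]
[253. 231.]
[302. 141.]
[278. 191.]
```

View pics/w1.png

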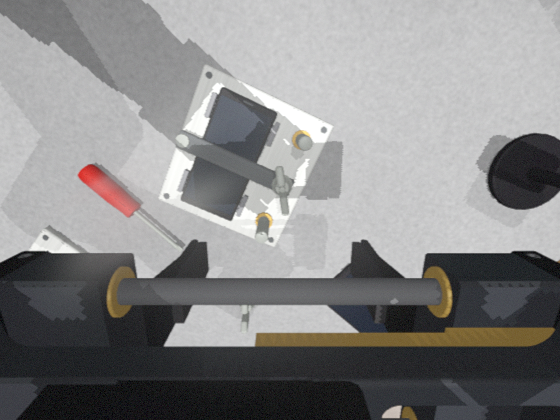

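The wrist view shows the jig at (247,155), with posts near (304,142) and (264,222), and the nut at (282,187) with wings from about (281,168) to (286,212). I'll measure on an enlarged crop.

```bash
python3 -c "
from h import *
s,c=load('w1');a=c['image'][120:250,230:350]
a=cv2.resize(a,None,fx=5,fy=5,interpolation=2)[:600];
for i in range(0,130,10):
  cv2.putText(a,str(120+i),(0,i*5+4),0,.35,(255,0,0));cv2.putText(a,str(230+i),(i*5-8,8),0,.35,(255,0,0))
  cv2.line(a,(20,i*5),(26,i*5),(255,0,0));cv2.line(a,(i*5,10),(i*5,16),(255,0,0))
cv2.imwrite('pics/crop2.png',a[:,:,::-1])"
```

```text
(no output)
```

View pics/crop2.png

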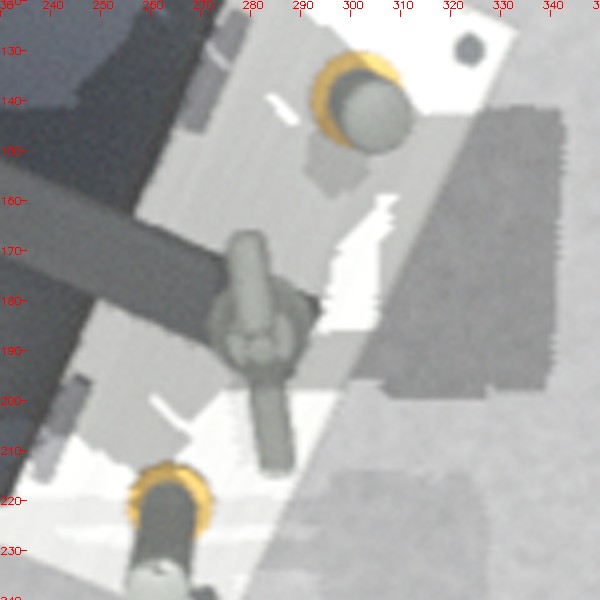

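The crop shows post tops at (305,143.5) and about (262,236), and wing tip tops at about (279.5,167) and (285.5,214).

```bash
python3 -c "
from h import *
s,c=load('w1');f=lambda u,v,z:onz(s,c,u,v,z)
A=f(305,143.5,.074);B=f(262,236,.074);C=f(279.5,167,.073);D=f(285.5,214,.073)
yw=lambda d:np.degrees(np.arctan2(d[1],d[0]))
print(A,B,C,D,'posts',np.linalg.norm(A-B),(A+B)/2,yw(A-B),'wings',np.linalg.norm(C-D),(C+D)/2,yw(C-D))
"
```

```text
[0.5619199  0.22026623 0.074     ] [0.60155137 0.11479209 0.074     ] [0.56046812 0.18431368 0.073     ] [0.6021326  0.15186414 0.073     ] posts 0.11267408498319165 [0.58173563 0.16752916 0.074     ] 110.59350337730497 wings 0.05281004590087324 [0.58130036 0.16808891 0.073     ] 142.08746846743963
```

The sizes hold: posts 113 mm apart (116 expected), and both midpoints agree at (0.5815, 0.168). The wings sit 31.5° counter-clockwise of the post line, so the nut is at about 0.05 rad. I'll align above it.

Request:
step_arm --pt "0.014 0.018 0.1 0 0 -0.153 0" --pt "0.014 0.018 0.2 0 0 -0.153 0" --pt "0.014 0.018 0.3 0 0 -0.153 0" --pt "0.014 0.018 0.38 0 0 -0.153 0" --pt "0.014 0.018 0.43 0 0 -0.153 0" --pt "0.014 0.018 0.45 0 0 -0.153 0" --pt "0.014 0.018 0.45 0 0 -0.153 0" --pt "0.014 0.018 0.45 0 0 -0.153 0"

```text
time_s: 2.87
position: [0.581, 0.1661, 0.113]
tcp_rot: [[-0.782, 0.623, 0.0], [0.623, 0.782, -0.0], [-0.0, -0.0, -1.0]]
force: [0.1, -0.4, -0.4]
opening: 0.527
grasp_force: 0.0
```

```bash
python3 -c "
from h import *
s,c=snap('wrist','w2'); print(s['position'],s['tcp_rot'].round(3),s['opening'])
for x in (-.027,0,.027):print(proj(s,c,[*(np.array(s['position'])+x*s['tcp_rot'][:,0])[:2],.073]))
"
```

```text
[0.58099903 0.16613381 0.1130361 ] [[-0.782  0.623  0.   ]
 [ 0.623  0.782 -0.   ]
 [-0.    -0.    -1.   ]] 0.5265227048433452
[276.93546223 281.11958543]
[276.85055912 244.41434476]
[276.75846721 204.60124487]
```

View pics/w2.png

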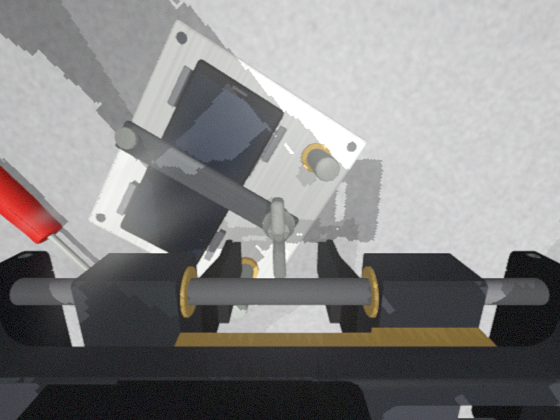

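The view confirms alignment: the wings run vertically at u≈278, centred between the jaws, with the far tip at (278,200) where predicted. Descending and closing.

Request:
step_arm --pt "0.003 0.005 0.06 0 0 0 0" --pt "0.003 0.005 0.11 0 0 0 0" --pt "0.003 0.005 0.135 0 0 0 0" --pt "0.003 0.005 0.135 0 0 0 0" --pt "0.003 0.005 0.135 0 0 0 1" --pt "0.003 0.005 0.135 0 0 0 1" --pt "0.003 0.005 0.135 0 0 0 1" --pt "0.003 0.005 0.135 0 0 0 1"

```text
time_s: 3.58
position: [0.5815, 0.1696, 0.073]
tcp_rot: [[-0.784, 0.621, 0.002], [0.621, 0.784, 0.0], [-0.001, 0.001, -1.0]]
force: [-0.7, 0.0, 0.4]
opening: 0.276
grasp_force: 0.0
```

Request:
step_arm --pt "0 0 0 0 0 0 1" --pt "0 0 0 0 0 0 1" --pt "0 0 0 0 0 0 1" --pt "0 0 0 0 0 0 1"

```text
time_s: 3.92
position: [0.5794, 0.1673, 0.0725]
tcp_rot: [[-0.785, 0.62, -0.004], [0.62, 0.785, -0.004], [0.001, -0.005, -1.0]]
force: [-3.7, -6.3, 4.4]
opening: 0.152
grasp_force: 29.6
```

Request:
step_arm --pt "0 -0.004 0 0 0 0 1" --pt "0 -0.007 0 0 0 0 1" --pt "0 -0.007 0 0 0 0 1" --pt "0 -0.007 0 0 0 0 1"

```text
time_s: 4.25
position: [0.5793, 0.1672, 0.0725]
tcp_rot: [[-0.784, 0.621, -0.001], [0.621, 0.784, -0.001], [-0.0, -0.001, -1.0]]
force: [-2.1, -3.8, 5.1]
opening: 0.157
grasp_force: 29.7
```

```bash
python3 -c "
from h import *
s,c=snap('wrist','w3'); print(s['position'],s['force'],s['moment'],s['opening'])
cv2.imwrite('pics/w3c.png',cv2.resize(c['image'][150:330,180:400,::-1],None,fx=3,fy=3))
"
```

```text
[0.579301   0.16716576 0.07245854] [-2.12608091 -3.77845696  5.10075375] [-0.94956815  0.2321214   0.08528226] 0.15747625256979123
```

View pics/w3c.png

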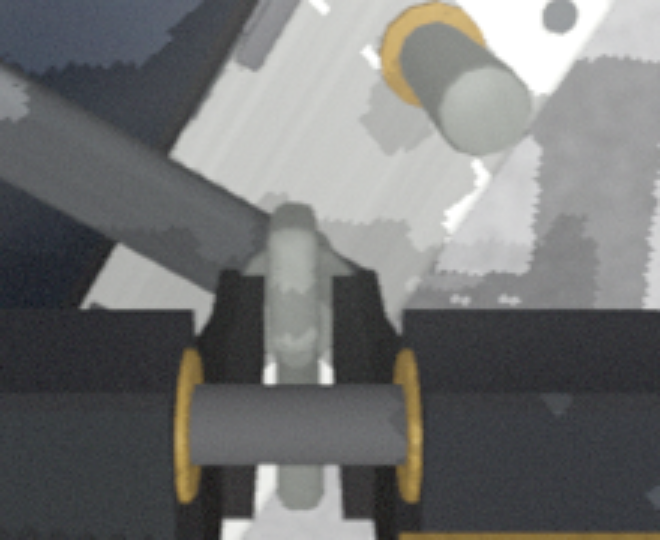

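The image shows both wings between the pads, but the 13 mm opening against 9 mm wings suggests the pads sit on something wider low down. I'll regrip 5 mm higher.

Request:
step_arm --pt "0 0 0 0 0 0 0.4" --pt "0 0 0 0 0 0 0.4" --pt "0 0 -0.01 0 0 0 0.4" --pt "0 0 -0.017 0 0 0 0.4" --pt "0 0 -0.017 0 0 0 1" --pt "0 0 -0.017 0 0 0 1" --pt "0 0 -0.017 0 0 0 1" --pt "0 0 -0.017 0 0 0 1"

```text
time_s: 4.97
position: [0.5789, 0.1673, 0.077]
tcp_rot: [[-0.784, 0.62, -0.002], [0.62, 0.784, -0.001], [0.0, -0.002, -1.0]]
force: [-1.2, -1.9, -0.5]
opening: 0.097
grasp_force: 30.0
```

Request:
step_arm --pt "0 0 0 0 0 0 1" --pt "0 0 0 0 0 0 1" --pt "0 0 0 0 0 0 1" --pt "0 0 0 0 0 0 1"

```text
time_s: 5.3
position: [0.579, 0.1673, 0.077]
tcp_rot: [[-0.784, 0.621, -0.002], [0.621, 0.784, -0.001], [0.001, -0.002, -1.0]]
force: [-1.9, -3.6, 2.7]
opening: 0.1
grasp_force: 30.0
```

The opening is now 8.7 mm, so this is a proper grip on the wings. Turning clockwise, which is + about the tool z.

Request:
step_arm --pt "0 0 0 0 0 0.1 1" --pt "0 0 0 0 0 0.2 1" --pt "0 0 0 0 0 0.3 1" --pt "0 0 0 0 0 0.4 1" --pt "0 0 0 0 0 0.5 1" --pt "0 0 0 0 0 0.6 1" --pt "0 0 0 0 0 0.7 1" --pt "0 0 0 0 0 0.7 1"

```text
time_s: 5.97
position: [0.5795, 0.1677, 0.077]
tcp_rot: [[-0.342, 0.94, -0.0], [0.94, 0.342, -0.0], [0.0, -0.0, -1.0]]
force: [-2.0, -2.9, 1.4]
opening: 0.099
grasp_force: 30.0
```

```bash
python3 -c "
from h import *
s=read_state();R=s['tcp_rot'];print(R.T@s['force'],s['moment'],np.degrees(np.arctan2(R[1,1],R[0,1])),s['opening'])"
```

```text
[-2.02406305 -2.91022733 -1.44061231] [-0.55358209  0.19418794 -0.11605487] 20.00312737904947 0.09881172989919342
```

Request:
step_arm --pt "0 0 0 0 0 0.1 1" --pt "0 0 0 0 0 0.2 1" --pt "0 0 0 0 0 0.3 1" --pt "0 0 0 0 0 0.4 1" --pt "0 0 0 0 0 0.5 1" --pt "0 0 0 0 0 0.6 1" --pt "0 0 0 0 0 0.65 1" --pt "0 0 0 0 0 0.65 1"

```text
time_s: 6.63
position: [0.5801, 0.1677, 0.0771]
tcp_rot: [[0.158, 0.987, 0.001], [0.987, -0.158, -0.0], [0.0, 0.001, -1.0]]
force: [-0.4, -4.1, 0.0]
opening: 0.1
grasp_force: 30.0
```

```bash
python3 -c "
from h import *
s=read_state();R=s['tcp_rot'];print(R.T@s['force'],s['moment'],np.degrees(np.arctan2(R[1,1],R[0,1])),s['opening'])"
```

```text
[-4.10847038  0.25857766 -0.04336608] [-0.55838958  0.00881175 -0.02486414] -9.093911769051386 0.10042432945850598
```

Request:
step_arm --pt "0 0 0 0 0 0.03 1" --pt "0 0 0 0 0 0.06 1" --pt "0 0 0 0 0 0.09 1" --pt "0 0 0 0 0 0.12 1" --pt "0 0 0 0 0 0.12 1" --pt "0 0 0 0 0 0.12 1"

```text
time_s: 7.13
position: [0.5801, 0.1677, 0.0771]
tcp_rot: [[0.251, 0.968, 0.001], [0.968, -0.251, -0.0], [0.0, 0.001, -1.0]]
force: [1.7, -3.6, -1.9]
opening: 0.102
grasp_force: 30.0
```

```bash
python3 -c "
from h import *
s=read_state();R=s['tcp_rot'];print(R.T@s['force'],s['moment'],np.degrees(np.arctan2(R[1,1],R[0,1])),s['opening'])"
```

```text
[-3.05794288  2.50664794  1.95013643] [-0.67448604 -0.31151686  0.19111598] -14.526027594703214 0.10152652035078467
```

Request:
step_arm --pt "0 0 0 0 0 0.03 1" --pt "0 0 0 0 0 0.06 1" --pt "0 0 0 0 0 0.08 1" --pt "0 0 0 0 0 0.08 1" --pt "0 0 0 0 0 0.08 1"

```text
time_s: 7.55
position: [0.5801, 0.1677, 0.0771]
tcp_rot: [[0.311, 0.95, 0.001], [0.95, -0.311, -0.0], [0.0, 0.001, -1.0]]
force: [3.2, -3.5, -4.5]
opening: 0.109
grasp_force: 31.0
```

```bash
python3 -c "
from h import *
s=read_state();R=s['tcp_rot'];print(R.T@s['force'],s['moment'],np.degrees(np.arctan2(R[1,1],R[0,1])),s['opening'])"
```

```text
[-2.317733    4.10531225  4.49972033] [-0.63148512 -0.5576195   0.58870482] -18.11552069644831 0.1092193212262459
```

The moment has jumped to 0.59 N m and the jaws are being wedged wider, so the nut is at its stop. Letting go and lifting.

Request:
step_arm --pt "0 0 0 0 0 0 0.1" --pt "0 0 0 0 0 0 0.1" --pt "0 0 0 0 0 0 0.1" --pt "0 0 -0.05 0 0 0 0.1" --pt "0 0 -0.15 0 0 0 0.1" --pt "0 0 -0.28 0 0 0 0.1" --pt "0 0 -0.4 0 0 0 0.1" --pt "0 0 -0.5 0 0 0 0.1"

```text
time_s: 8.22
position: [0.5792, 0.1686, 0.2299]
tcp_rot: [[0.313, 0.95, 0.001], [0.95, -0.313, 0.002], [0.002, 0.0, -1.0]]
force: [0.8, 0.3, -0.5]
opening: 0.446
grasp_force: 0.0
```

Request:
step_arm --pt "0 0 0.02 0 0 0 0.1" --pt "0 0 0 0 0 0 0.1" --pt "0 0 0 0 0 0 0.1"

```text
time_s: 8.47
position: [0.5789, 0.1683, 0.2278]
tcp_rot: [[0.312, 0.95, -0.001], [0.95, -0.312, 0.001], [0.001, -0.001, -1.0]]
force: [0.5, 0.3, -0.6]
opening: 0.452
grasp_force: 0.0
```

```bash
python3 -c "
from h import *
s,c=snap('wrist','w4');print(s['position'],s['force'],s['opening'])
cv2.imwrite('pics/w4c.png',cv2.resize(c['image'][90:290,160:400,::-1],None,fx=3,fy=3,interpolation=2))"
```

```text
[0.57887911 0.16825337 0.22781488] [ 0.45458374  0.25865356 -0.56432391] 0.45216980632948983
```

View pics/w4c.png

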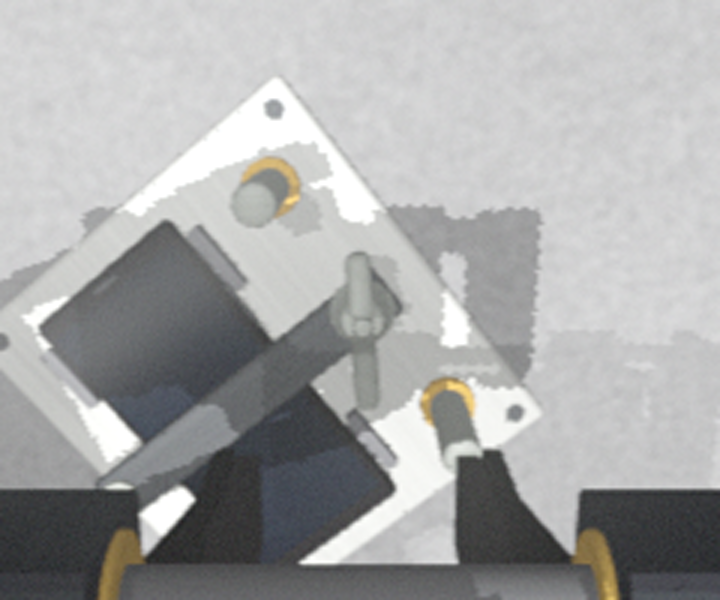

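The crop shows the wings from (357,256) to (368,405) and post tops at (254,205) and (463,453). Posts stand undisturbed; checking the angle.

```bash
python3 -c "
from h import *
s,c=load('w4');f=lambda u,v,z:onz(s,c,160+u/3,90+v/3,z)
yw=lambda d:np.degrees(np.arctan2(d[1],d[0]))
A=f(254,205,.074);B=f(463,453,.074);C=f(357,256,.073);D=f(368,405,.073)
print(np.linalg.norm(A-B),np.linalg.norm(C-D),yw(A-B),yw(C-D),np.radians(yw(C-D)-yw(A-B)))"
```

```text
0.11328933601517582 0.053075828103762726 111.01472826934723 76.00228141053856 -0.6110824768657576
```

The wings now sit 0.61 rad clockwise of the post line, which matches the 0.6 stop, and the arm is clear.

```bash
python3 -c "
from rig import *
print(hand_in())"
```

```text
the job is handed in; nothing more can be done
None
```

I tightened the wing nut on the phone jig to its stop (wings measured 0.61 rad clockwise of the post line; tight is 0.6), let go with the posts undisturbed, never went near the empty jig's nut, and handed the job in at about 8.5 s.

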